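# Ratchet the hold-down clamp onto the small vice

## Task

The small steel vice lies loose under the arm of the hold-down clamp. Work the clamp's ratchet lever back and forth between its stops until the bolt has brought the sprung pad down on the vice and pressed the pad in by at least half of its spring travel. Leave the vice where it lies, do not push the other things about, and let go of the lever.

Things in the scene. Friction and masses are not known exactly. Their poses are not given: they have to be found in the camera images.
- clamp_base: Hold-down clamp fixed to the table: grey base plate 170 x 150 x 12 mm, two guide columns, round dark top plate (100 mm across, top 98 mm above the table) with two stop pins, and a vertical bolt turned by a ratchet lever on top. Origin: on the bolt axis, at table height. -x: middle of the lever's swing, roughly toward the robot; +y: along the steel clamp arm below the top plate; z up.
- ratchet_lever (a joint): Lever angle about the bolt axis, rad, solid stops at -0.7 and +0.7. 0: along the base's -x; positive: clockwise from above, toward the clamp arm. Clockwise swings drive and tighten the bolt (about 3 N at the grip), after up to one tooth of idle motion; counter-clockwise ones only click back over the 24 teeth (0.262 rad each), bolt unmoved. A full double swing gains 4 to 5 teeth. Stays where left.
- lever_grip (a point): Middle of the black upright round grip at the end of the lever: a vertical cylinder, 24 mm in diameter, 46 mm tall, fixed to the lever. The point is on its axis, 110 mm from the bolt axis and 146 mm above the table; the grip runs from 120.5 to 166.5 mm above the table. The lever's flat aluminium bar, 16 mm wide, lies right below it.
- clamp_bolt (a joint): Angle of the bolt, rad, growing as it turns clockwise from above (tightens). Starts somewhere from 0 to 1.5; stops solidly at 5.25. Each rad lowers the clamp arm by 3.5 mm. The pad meets the vice at about 3.9 and is pressed in by half of its travel at about 4.6. The bolt stays where it is left.
- clamp_pad (a joint): How far the sprung pad is pressed up into the clamp arm, m: 0 free, 0.005 full spring travel (about 25 N). Half of the travel is 0.0025.
- pad_face (a point): Centre of the underside of the round black pad (28 mm across) at the end of the clamp arm, 90 mm from the bolt axis. Starts 8 to 14 mm above the vice.
- small_vice: Small steel toolmaker's vice, 118 x 35 x 30 mm, 0.6 kg, lying loose on the base plate (12 mm above the table) under the pad. Origin: centre of its underside; x along its length, z up. To be left where it is.
- hex_keys: Red folding hex key set, 30 x 88 x 16 mm, lying on the table; bystander. Origin: centre of its underside.
- tape: Roll of clear tape, 62 mm across, 19 mm high, lying flat; bystander. Origin: centre of its underside.
- stapler: Small blue stapler, 28 x 98 x 39 mm; bystander. Origin: centre of its underside.
- pen: White marker with a red cap, 16 mm thick, 134 mm long, lying; bystander. Origin: centre of its underside.
- camera_stand: Copy stand with a camera, fixed furniture, to be kept clear of: white base plate 300 x 240 mm and a column with the camera 527 mm tall. It stands to the right of the clamp, between it and where the arm may start; the table nearer than 0.40 m from the robot base axis is free of it, so pass in front of it. Origin: middle of the base plate, at table height.
Mind the look-alikes: they are no part of the job. What is shaped like the small_vice but pink is not meant.

How it is judged:
By the outcome, as a careful person would: the job done as asked, in the order asked, and still so for the second after the job is handed in, with the robot touching nothing.
It also fails if it takes over 67 s, if anything falls off the work surface, if the arm or the gripper's body presses on something with over 40 N, if the wrist force passes 120 N, or if a joint passes its speed limit or range.

## Robot

A 7-joint arm with a two-finger parallel gripper is mounted at the origin on a cart in front of the work surface, level with it; the furniture and walls round the work are solid. World frame = base frame: x ahead of the robot, y to its left, z up, the work surface at z = 0. Lengths are in mm, angles in rad, forces in N, time in s.
With the tool pointing down it reaches from about 400 to 850 mm from the base axis. Payload 4.5 kg.
Tool frame: the origin (TCP) lies between the finger pads; the fingertips stand 19 mm ahead of it and the grasp point (between the pads) is the TCP; z points along the fingers, y is the line along which they close (so a half turn about z gives the same grasp; the last joint's range is limited). The gripper opens to 85 mm and grips with 20 to 120 N. Pads are 22 mm wide; open, the fingers measure 114 mm over their backs; the gripper's body (76 mm by 85 mm) begins 54 mm behind the grasp point. The pads swing forward as they close: fully open they stand 13 mm farther back than shut.
Start: joints at [1.194, 0.689, -0.195, 1.565, 0.157, 0.902, -0.215], TCP at [249.619, -573.012, 250.317] pointing down, gripper open.
Joint ranges: [-3.01, 3.01], [-0.46, 2.08], [-1.47, 1.51], [0.13, 2.56], [-1, 4.14], [0.04, 2.09], [-2.66, 2.66]. Speed limits (rad/s): [2.57, 2.57, 3.14, 3.14, 3.14, 3.14, 3.14].

## Interface

Orientations are given as a unit quaternion [x, y, z, w].
In Python, from rig import arm gives the robot as it stands.
- The arm moves only by the shell command python3 -m jog 'ROWS' [FORCE]. ROWS is JSON, a list of rows, each a list of 7 numbers: the shift along the tool's x, y, z in units of 30 mm (1.0 is 30 mm), then the turn, a rotation vector about the tool's x, y, z in degrees, then the gripper's target within -1 to 1 (shut at 1, half-way at 0, fully open at -1). In form: [[x, y, z, rx, ry, rz, gripper], ...]. A call has 1 to 8 rows; each row is the pose to reach, as a shift and turn from the pose commanded when the call began, along the tool's axes at that moment; what a row does not reach only later rows make up. A row lasts 1/12 s, in which the tool goes at most 41.7 mm and 7.16 degrees, less where a joint would pass 70% of its speed; a pose out of reach is approached as far as the arm can. A call with a gripper value outside its range is refused whole. The fingers move at their own pace and stop on an object; FORCE is the grip in N (left out, the last holds). Time passes only in rows, so rows that repeat a pose let the fingers close. It gives the time, the measured TCP pose, the force, the opening and the grip force at its end, in the units of the state.
- arm.sense(): the state, without advancing time (a new reading comes with each control period).
- arm.read_camera(name): name is "side" or "top"; returns (picture, depth): 420x560x3 uint8, red, green, blue; 420x560 float32, mm along the optical axis (not along the pixel's ray), 0 where there is no reading.
- arm.camera_info(name): a dict with "camera_matrix" (3x3 intrinsics, pixels), "pose" (4x4, takes a point from camera to world coordinates). Camera axes: x right, y up, looking along -z (the intrinsics and any distortion apply to the point x, -y, -z); pixel columns grow to the right and rows downward; lengths in mm; the calibration is good to about 2 mm. A picture is of the moment at which its call begins. camera_info takes no time and is no camera call.
- arm.job_done(): hands the job in; it is judged then, once.
The state is a dict: "t": time; "joint_pos": joint angles; "dq": joint speeds; "effort": joint torques, N m; "tcp_pos": TCP position; "eef_rot": TCP orientation; "force": force on the tool from outside, world axes, zero at the start; "ft_torque": the same for the moment, N m; "grip_width": opening from 0.0 (shut) to 1.0 (fully open); "gripper_force": force on a finger pad.
Only numpy, scipy, OpenCV 4.12 (cv2) and the standard library are available. Lean on these libraries where they do the work, as an engineer would, in place of code of your own. Each camera call takes 0.05 s, during which the arm holds its last target. There are 200 camera calls.

## Working session

There is one attempt and no reset: what is moved stays moved. The work goes in short steps, Python scripts to look and compute and a shell command to move; the robot and the scene stay as the last step left them, time stands still between calls to the robot, and variables do not carry over. Pictures are saved under pics/ and viewed, at most 10 in all, crops included, and the job is handed in when it is done.

```bash
ls; mkdir -p pics; python3 - <<'E'
from rig import arm
import cv2,numpy as np
print(arm.sense())
for n in("side","top"):
    p,d=arm.read_camera(n);cv2.imwrite(f"pics/{n}0.png",p[:,:,::-1]);np.savez(f"{n}0.npz",p=p,d=d)
    i=arm.camera_info(n);print(i["camera_matrix"],i["pose"],[k for k in i])
E
```

```text
pics
{'t': 0.0, 'joint_pos': array([ 1.19378808,  0.69001584, -0.19448436,  1.56634272,  0.15729345,
        0.90250602, -0.21507768]), 'dq': array([-5.76777862e-04, -1.58813888e-03,  9.11810634e-05, -2.19666033e-03,
        9.87276328e-05, -6.49705710e-04, -3.82026605e-04]), 'effort': array([ 8.60150249e-04, -5.39605308e+01, -1.26594856e+00, -1.58545446e+01,
        9.10504052e-03,  9.49592708e-03, -5.04640502e-05]), 'tcp_pos': array([ 249.28914829, -572.45764819,  249.46373826]), 'eef_rot': array([ 9.78970081e-01,  2.04001701e-01, -2.63882225e-04, -9.03607488e-04]), 'force': array([-0.57237838, -0.07148066,  0.71537556]), 'ft_torque': array([ 0.00413383, -0.003058  , -0.03297568]), 'gripper_force': 0.0, 'grip_width': 0.9993075762282158}
[[447.91399716   0.         275.35198034]
 [  0.         447.91399716 207.68282532]
 [  0.           0.           1.        ]] [[-9.08670973e-01  1.76331329e-01 -3.78449898e-01 -4.35868677e+01]
 [-4.17417440e-01 -4.03065220e-01  8.14432999e-01  1.28933511e+03]
 [-8.92993842e-03  8.98023213e-01  4.39857437e-01  6.93545425e+02]
 [ 0.00000000e+00  0.00000000e+00  0.00000000e+00  1.00000000e+00]] ['camera_matrix', 'pose']
[[480.3635696    0.         277.13278555]
 [  0.         480.3635696  210.37287322]
 [  0.           0.           1.        ]] [[ 1.33948659e-02  9.92780107e-01 -1.19198304e-01  2.86193624e+02]
 [-9.99804093e-01  1.15606308e-02 -1.60663148e-02  1.91894022e+02]
 [-1.45723101e-02  1.19390159e-01  9.92740468e-01  1.61556908e+03]
 [ 0.00000000e+00  0.00000000e+00  0.00000000e+00  1.00000000e+00]] ['camera_matrix', 'pose']
```

View pics/side0.png

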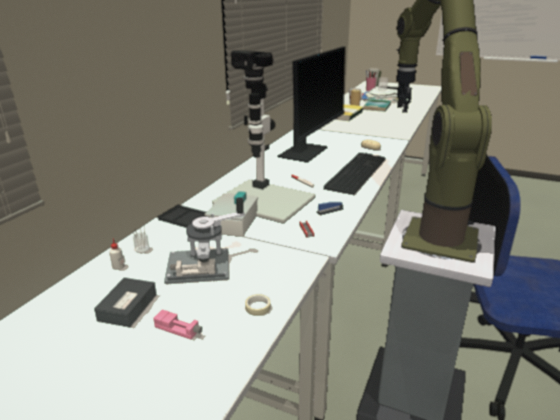

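View pics/top0.png

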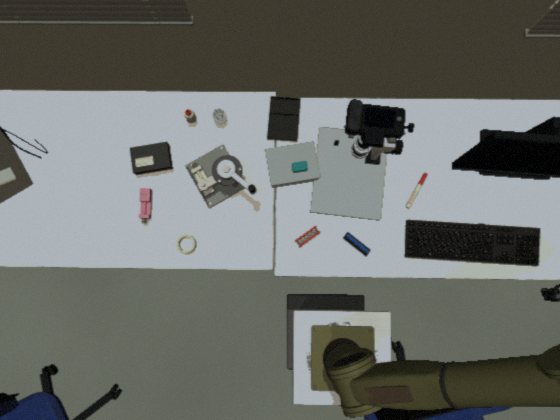

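Side: clamp at about (200,255), pink look-alike vice at (178,324). Top: clamp at (227,170), lever running to a black grip at about (252,189), grey vice at (205,180) on the base plate, pink one at (145,205). I take the grey one, because it lies on the plate under the clamp arm. I'll enlarge to confirm.

```bash
cat > h.py <<'E'
from rig import arm
import numpy as np,cv2
def pts(n,d,info=None):
    i=info or arm.camera_info(n);K=i["camera_matrix"];T=i["pose"]
    v,u=np.mgrid[:d.shape[0],:d.shape[1]]
    c=np.stack([(u-K[0,2])/K[0,0]*d,-(v-K[1,2])/K[1,1]*d,-d],-1)
    return c@T[:3,:3].T+T[:3,3]
def ray(n,u,v,z):
    i=arm.camera_info(n);K=i["camera_matrix"];T=i["pose"]
    r=T[:3,:3]@np.array([(u-K[0,2])/K[0,0],-(v-K[1,2])/K[1,1],-1]);o=T[:3,3]
    return o+r*(z-o[2])/r[2]
def proj(n,P):
    i=arm.camera_info(n);K=i["camera_matrix"];T=i["pose"]
    c=T[:3,:3].T@(np.array(P,float)-T[:3,3]);return K[0,0]*c[0]/-c[2]+K[0,2],K[1,1]*-c[1]/-c[2]+K[1,2]
E
python3 - <<'E'
from h import *
t=np.load("top0.npz");s=np.load("side0.npz")
a=cv2.resize(t["p"][135:225,170:290],None,fx=5,fy=5,interpolation=2)[:,:400*2]
b=cv2.resize(s["p"][180:290,150:270],None,fx=5,fy=5,interpolation=2)
cv2.imwrite("pics/crop.png",cv2.resize(np.hstack([cv2.copyMakeBorder(a,0,100,0,0,0),b]),(800,367))[:,:,::-1])
P=pts("top",t["d"])
for u,v in[(227,168),(252,189),(240,180),(205,180),(256,204),(260,165),(300,166),(350,190),(187,244),(307,237)]:print((u,v),P[v,u].round())
# dark pixels high above table in the clamp region
for n,z in(("top",t),("side",s)):
    Q=pts(n,z["d"]);m=(z["p"].max(2)<60)&(Q[...,2]>125)&(Q[...,2]<185)&(Q[...,0]>300)&(Q[...,0]<750)&(Q[...,1]>100)&(Q[...,1]<450)
    vv,uu=np.nonzero(m);print(n,m.sum(),uu.mean(),vv.mean(),Q[m].mean(0),Q[m].min(0),Q[m].max(0))
    m=(abs(Q[...,2]-98)<6)&(z["p"].max(2)<120)&(Q[...,0]>400)&(Q[...,0]<750)&(Q[...,1]>200)&(Q[...,1]<500)
    print(m.sum(),Q[m].mean(0),Q[m].min(0),Q[m].max(0))
E
```

```text
(227, 168) [598. 376. 125.]
(252, 189) [525. 293. 168.]
(240, 180) [560. 334. 124.]
(205, 180) [568. 454.  74.]
(256, 204) [501. 290.  -1.]
(260, 165) [636. 279.   1.]
(300, 166) [612. 145. 105.]
(350, 190) [549. -26.  23.]
(187, 244) [363. 520.   1.]
(307, 237) [390. 117.  13.]
top 41 251.58536585365854 188.53658536585365 [526.99145006 294.5675883  163.62263157] [517.75791596 284.59065059 149.97210969] [537.90422531 302.71181256 170.91101424]
363 [598.35882359 383.48929966  97.63174151] [548.11746662 334.09644727  92.01512779] [648.10549261 429.21282612 103.9418245 ]
side 68 239.19117647058823 205.01470588235293 [525.58981442 305.04936444 148.29363372] [519.08024862 296.51304191 125.40662696] [532.85046225 312.41467331 167.91744508]
315 [588.78978511 403.31273687  97.44679686] [548.318424   350.67407565  92.06578869] [647.8289383  433.9477233  103.74177908]
```

View pics/crop.png

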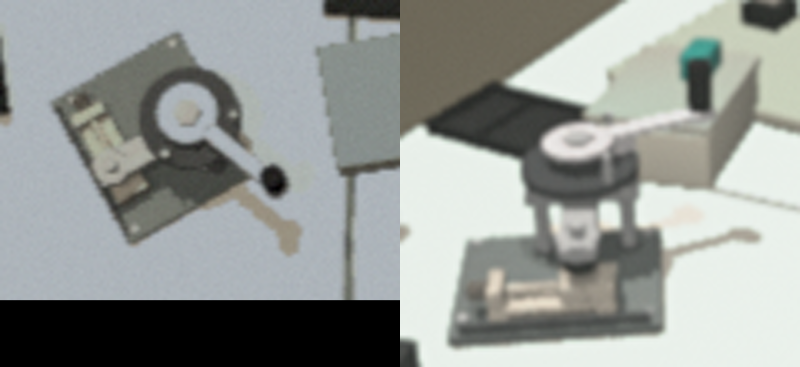

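Crop confirms it. The grey/steel vice lies on the base plate under the pad, and the black grip is at the lever's end: top px (251.6,188.5), side px (239,205). The pink vice lies on the open table. Next I compute the grip position by rays from both views, plus clearance to the stand.

```bash
cat >> h.py <<'E'
from scipy.spatial.transform import Rotation as R
def to(P):
    s=arm.sense();return (R.from_quat(s["eef_rot"]).inv().apply(np.array(P,float)-s["tcp_pos"])/30).round(2)
def tri(a,b):
    L=[]
    for n,(u,v) in(("top",a),("side",b)):
        L.append((arm.camera_info(n)["pose"][:3,3],ray(n,u,v,0)))
    A=np.zeros((3,3));y=np.zeros(3)
    for o,p in L:
        r=(p-o)/np.linalg.norm(p-o);M=np.eye(3)-np.outer(r,r);A+=M;y+=M@o
    return np.linalg.solve(A,y)
E
python3 - <<'E'
from h import *
t=np.load("top0.npz");s=np.load("side0.npz")
Q=pts("top",t["d"]);Qs=pts("side",s["d"])
for n,z in(("top",Q),("side",Qs)):
    m=(z[...,2]>150)&(z[...,0]>350)&(z[...,1]>-250)&(z[...,1]<250)&(z[...,0]<900);print(n,m.sum(),z[m].min(0),z[m].max(0))
    m=(z[...,2]>90)&(z[...,0]>450)&(z[...,1]>60)&(z[...,1]<275)&(z[...,0]<750);print("box",z[m].min(0),z[m].max(0))
# grip top centre in both views: highest dark pixels
def cen(z,Qq):
    m=(z["p"].max(2)<70)&(abs(Qq[...,0]-526)<25)&(abs(Qq[...,1]-297)<25)&(Qq[...,2]>125);v,u=np.nonzero(m);return u.mean(),v.mean(),v.min(),v.max()
a=cen(t,Q);b=cen(s,Qs);print(a,b,"tri",tri(a[:2],b[:2]))
print("top ray z166",ray("top",252,188.7,166),"side ray z146",ray("side",b[0],b[1],146))
# base plate by rotated rect at z=12
m=(abs(Q[...,2]-12)<8)&(t["p"].max(2)<150)&(Q[...,0]>480)&(Q[...,0]<720)&(Q[...,1]>300)&(Q[...,1]<500)
m|=(Q[...,2]>20)&(np.hypot(Q[...,0]-598,Q[...,1]-383)<60)
print(cv2.minAreaRect(Q[m][:,:2].astype(np.float32)))
for w in[(430,-150,250),(430,60,250),(526,294,250)]:print(w,to(w))
E
```

```text
top 2876 [ 576.64194195 -143.86302788  150.46347472] [684.55229579  57.58710347 532.44519625]
box [593.6800718  122.41297469  90.52480648] [629.56815754 170.68748866 112.27844649]
side 2362 [ 576.14668685 -146.02853567  150.76275692] [685.45296444  64.60158387 525.8156068 ]
box [594.15961653  60.18454899  90.53693649] [634.30318848 172.91271376 318.82417402]
(np.float64(251.72727272727272), np.float64(188.72727272727272), np.int64(185), np.int64(193)) (np.float64(239.28378378378378), np.float64(204.74324324324326), np.int64(198), np.int64(212)) tri [530.08959352 295.70919148 144.11173104]
top ray z166 [526.10979325 293.12376879 166.        ] side ray z146 [528.64473882 299.17176871 146.        ]
((599.9337158203125, 420.94757080078125), (172.7962646484375, 167.91195678710938), 29.994747161865234)
(430, -150, 250) [ 11.15 -10.51   0.  ]
(430, 60, 250) [ 1.394e+01 -1.692e+01  1.000e-02]
(526, 294, 250) [ 1.999e+01 -2.280e+01  2.000e-02]
```

```bash
python3 -m jog '[[11.1,-10.5,0,0,0,0,-1],[11.1,-10.5,0,0,0,0,-1],[11.1,-10.5,0,0,0,0,-1],[11.1,-10.5,0,0,0,0,-1],[11.1,-10.5,0,0,0,0,-1],[11.1,-10.5,0,0,0,0,-1],[11.1,-10.5,0,0,0,0,-1],[11.1,-10.5,0,0,0,0,-1]]' 20; python3 -c "
from h import *
for w in[(430,-150,250),(430,60,250),(527,295,250)]:print(to(w))"
```

```text
t: 0.77
tcp_pos: [380.3, -264.4, 250.2]
eef_rot: [0.979, 0.204, -0.0, -0.0]
force: [1.0, 0.4, -0.5]
grip_width: 1.0
gripper_force: 0.0
[ 3.04 -2.83  0.01]
[ 5.83 -9.25  0.01]
[ 1.192e+01 -1.515e+01  1.000e-02]
```

```bash
python3 -m jog '[[3,-2.8,0,0,0,0,-1],[3,-2.8,0,0,0,0,-1],[3,-2.8,0,0,0,0,-1],[5.8,-9.2,0,0,0,0,-1],[5.8,-9.2,0,0,0,0,-1],[5.8,-9.2,0,0,0,0,-1],[5.8,-9.2,0,0,0,0,-1],[5.8,-9.2,0,0,0,0,-1]]'; python3 -c "
from h import *
for w in[(430,60,250),(527,295,250)]:print(to(w))"
```

```text
t: 1.43
tcp_pos: [428.9, 56.9, 250.2]
eef_rot: [0.979, 0.204, -0.0, 0.0]
force: [1.4, -0.2, 0.5]
grip_width: 1.004
gripper_force: 0.0
[ 0.08 -0.08  0.01]
[ 6.17 -5.97  0.  ]
```

```bash
python3 -m jog '[[6.2,-6,0,0,0,0,-0.3],[6.2,-6,0,0,0,0,-0.3],[6.2,-6,0,0,0,0,-0.3],[6.2,-6,0,0,0,0,-0.3],[6.2,-6,0,0,0,0,-0.3],[6.2,-6,0,0,0,0,-0.3],[6.2,-6,0,0,0,0,-0.3],[6.2,-6,0,0,0,0,-0.3]]'; python3 - <<'E'
from h import *
print(to((527,295,150)))
for n,(u,v) in(("top",(252,185)),("side",(239,205))):
    p,d=arm.read_camera(n);np.savez(n+"1.npz",p=p,d=d)
    c=cv2.resize(p[v-40:v+40,u-40:u+40],None,fx=5,fy=5,interpolation=2);cv2.imwrite(f"pics/{n}1.png",c[:,:,::-1])
a=[cv2.imread(f"pics/{n}1.png") for n in("top","side")];cv2.imwrite("pics/c1.png",np.hstack(a))
E
```

```text
t: 2.1
tcp_pos: [527.8, 299.0, 249.5]
eef_rot: [0.978, 0.207, 0.0, -0.001]
force: [-0.1, -0.4, -1.1]
grip_width: 0.651
gripper_force: 0.0
[-0.08  0.12  3.32]
```

View pics/c1.png

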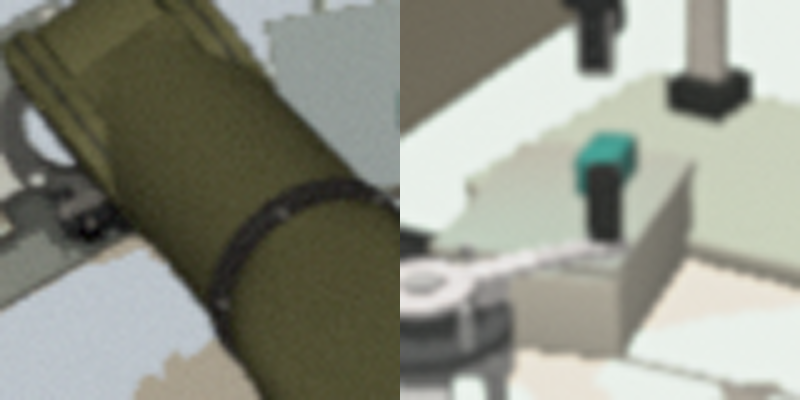

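Side crop: the shut-side finger is at (595,60), in line above the grip at (605,200). Descending.

```bash
python3 -m jog '[[-0.1,0.1,1.5,0,0,0,-0.3],[-0.1,0.1,1.5,0,0,0,-0.3],[-0.1,0.1,2.4,0,0,0,-0.3],[-0.1,0.1,2.4,0,0,0,-0.3],[-0.1,0.1,2.8,0,0,0,-0.3],[-0.1,0.1,3.25,0,0,0,-0.3],[-0.1,0.1,3.25,0,0,0,-0.3],[-0.1,0.1,3.25,0,0,0,-0.3]]'; python3 - <<'E'
from h import *
p,d=arm.read_camera("side");u,v=239,200
cv2.imwrite("pics/s2.png",cv2.resize(p[v-45:v+45,u-60:u+60],None,fx=5,fy=5,interpolation=2)[:,:,::-1])
E
```

```text
t: 2.87
tcp_pos: [526.5, 289.4, 153.7]
eef_rot: [0.979, 0.203, -0.0, 0.0]
force: [-0.1, 0.1, -0.9]
grip_width: 0.653
gripper_force: 0.0
```

View pics/s2.png

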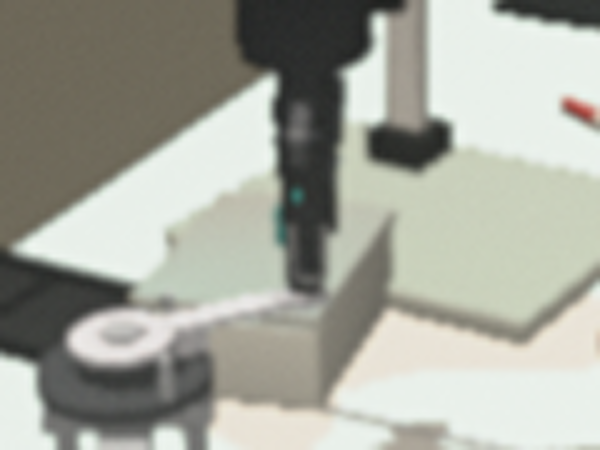

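The fingers straddle the grip, with tips at the bar at (305,290). Close to a loose cage.

```bash
python3 -m jog '[[0,0,0,0,0,0,0.9],[0,0,0,0,0,0,0.9],[0,0,0,0,0,0,0.9],[0,0,0,0,0,0,0.9],[0,0,0,0,0,0,0.9],[0,0,0,0,0,0,0.9]]' 20;python3 -m jog '[[0,0,0,0,0,0,0.3],[0,0,0,0,0,0,0.3],[0,0,0,0,0,0,0.3]]'; python3 - <<'E'
from h import *
C=np.array([598,382])
s=arm.sense();p=s["tcp_pos"][:2]
print("radius",np.hypot(*(p-C)),"lever",np.radians(210)-(np.arctan2(*(p-C)[::-1])%(2*np.pi)))
for lo in(-.74,-.68):pass
for q in(-.74,-.5,-.25,0,.25,.5,.74):
    a=np.radians(210)-q;print(q,to([*(C+110*np.array([np.cos(a),np.sin(a)])),s["tcp_pos"][2]]))
E
```

```text
t: 3.42
tcp_pos: [527.1, 290.7, 153.9]
eef_rot: [0.979, 0.204, 0.001, -0.0]
force: [-1.5, -1.1, 6.7]
grip_width: 0.27
gripper_force: 21.6
t: 3.67
tcp_pos: [526.3, 290.2, 152.6]
eef_rot: [0.979, 0.204, -0.0, 0.0]
force: [-0.0, 0.2, -0.9]
grip_width: 0.352
gripper_force: 0.0
radius 116.46000907142815 lever -0.384273604565041
-0.74 [ 1.    0.91 -0.  ]
-0.5 [ 0.41  0.26 -0.  ]
-0.25 [-0.02 -0.55 -0.  ]
0 [-0.23 -1.44 -0.  ]
0.25 [-0.22 -2.35 -0.  ]
0.5 [ 0.02 -3.24 -0.  ]
0.74 [ 0.44 -4.   -0.  ]
```

```bash
python3 -m jog '[[0.1,-0.2,0,0,0,0,0.3],[0,-0.6,0,0,0,0,0.3],[-0.2,-1.2,0,0,0,0,0.3],[-0.2,-1.8,0,0,0,0,0.3],[-0.2,-2.4,0,0,0,0,0.3],[0,-3.2,0,0,0,0,0.3],[0.4,-3.9,0,0,0,0,0.3],[0.4,-3.9,0,0,0,0,0.3]]'; cat > q.py <<'E'
from h import *
C=np.array([598,382]);s=arm.sense();p=s["tcp_pos"][:2]
print("radius",np.hypot(*(p-C)).round(1),"lever",(np.radians(210)-(np.arctan2(*(p-C)[::-1])%(2*np.pi))).round(3),s["force"].round(1))
for q in(-.72,-.5,-.25,0,.25,.5,.72):
    a=np.radians(210)-q;print(q,to([*(C+110*np.array([np.cos(a),np.sin(a)])),152]))
E
python3 q.py
```

```text
t: 4.33
tcp_pos: [489.3, 401.9, 151.6]
eef_rot: [0.979, 0.205, -0.002, 0.003]
force: [-0.6, -1.9, -0.5]
grip_width: 0.348
gripper_force: 0.7
radius 110.5 lever 0.705 [-0.6 -1.9 -0.5]
-0.72 [0.58 4.77 0.01]
-0.5 [0.05 4.16 0.01]
-0.25 [-0.38  3.36  0.01]
0 [-0.59  2.47  0.  ]
0.25 [-0.58  1.55 -0.  ]
0.5 [-0.34  0.67 -0.01]
0.72 [ 0.05 -0.04 -0.01]
```

```bash
python3 -m jog '[[-0.35,0.7,0,0,0,0,0.3],[-0.6,1.5,0,0,0,0,0.3],[-0.6,2.4,0,0,0,0,0.3],[-0.4,3.3,0,0,0,0,0.3],[0,4.1,0,0,0,0,0.3],[0.6,4.8,0,0,0,0,0.3],[0.6,4.8,0,0,0,0,0.3],[0.6,4.8,0,0,0,0,0.3]]'; python3 q.py
```

```text
t: 5.0
tcp_pos: [564.7, 278.6, 152.4]
eef_rot: [0.979, 0.204, -0.0, -0.001]
force: [-0.5, -0.2, 0.4]
grip_width: 0.354
gripper_force: 0.0
radius 108.6 lever -0.736 [-0.5 -0.2  0.4]
-0.72 [-0.07 -0.    0.01]
-0.5 [-0.61 -0.61  0.01]
-0.25 [-1.03 -1.42  0.01]
0 [-1.25 -2.3   0.02]
0.25 [-1.24 -3.22  0.02]
0.5 [-1.   -4.1   0.02]
0.72 [-0.62 -4.81  0.02]
```

```bash
python3 -m jog '[[-0.6,-0.6,0,0,0,0,0.3],[-1,-1.4,0,0,0,0,0.3],[-1.25,-2.3,0,0,0,0,0.3],[-1.25,-3.2,0,0,0,0,0.3],[-1,-4.1,0,0,0,0,0.3],[-0.6,-4.8,0,0,0,0,0.3],[-0.6,-4.8,0,0,0,0,0.3],[-0.6,-4.8,0,0,0,0,0.3]]'; python3 q.py|head -1;  python3 -m jog '[[-0.35,0.7,0,0,0,0,0.3],[-0.6,1.5,0,0,0,0,0.3],[-0.6,2.4,0,0,0,0,0.3],[-0.4,3.3,0,0,0,0,0.3],[0,4.1,0,0,0,0,0.3],[0.6,4.8,0,0,0,0,0.3],[0.6,4.8,0,0,0,0,0.3],[0.6,4.8,0,0,0,0,0.3]]'; python3 q.py; python3 - <<'E'
from h import *
p,d=arm.read_camera("side");s=np.load("side0.npz");np.savez("side3.npz",p=p,d=d)
f=lambda p:cv2.resize(p[205:285,160:240],None,fx=5,fy=5,interpolation=2)
cv2.imwrite("pics/s3.png",np.hstack([f(s["p"]),f(p)])[:,:,::-1])
E
```

```text
t: 5.67
tcp_pos: [489.3, 402.3, 152.1]
eef_rot: [0.979, 0.205, -0.001, 0.002]
force: [-0.6, -1.6, -0.1]
grip_width: 0.347
gripper_force: 0.8
radius 110.6 lever 0.708 [-0.6 -1.6 -0.1]
t: 6.33
tcp_pos: [564.9, 278.5, 152.8]
eef_rot: [0.979, 0.204, 0.001, -0.001]
force: [-0.2, 0.7, 0.2]
grip_width: 0.348
gripper_force: 0.0
radius 108.6 lever -0.738 [-0.2  0.7  0.2]
-0.72 [-0.08 -0.01  0.03]
-0.5 [-0.61 -0.61  0.03]
-0.25 [-1.04 -1.42  0.03]
0 [-1.26 -2.31  0.03]
0.25 [-1.24 -3.22  0.03]
0.5 [-1.01 -4.11  0.03]
0.72 [-0.62 -4.81  0.03]
```

View pics/s3.png

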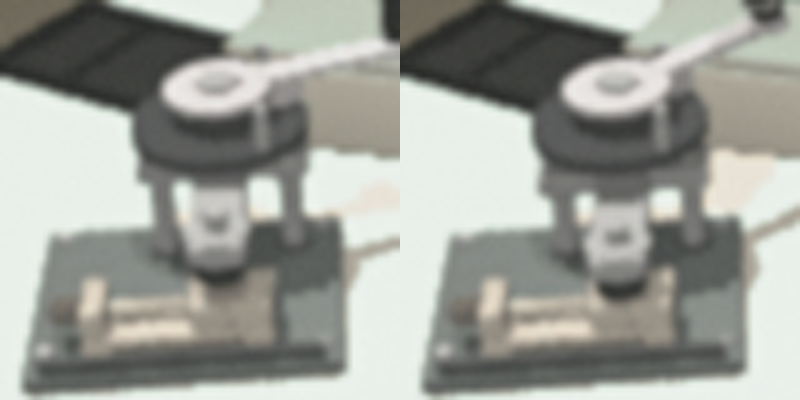

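The clamp arm is visibly lower than at the start: its end moved from crop (215,220) to (615,238). The vice has not moved. I'll track the arm's drop by subpixel correlation during the next swings.

```bash
cat > drop.py <<'E'
from h import *
import sys
def drop(p):
    s=np.load("side0.npz")["p"]
    g=lambda x:cv2.resize(cv2.cvtColor(x,cv2.COLOR_RGB2GRAY),None,fx=8,fy=8,interpolation=2)
    T=g(s[242:263,196:212]);S=g(p[238:278,192:216])
    r=cv2.matchTemplate(S,T,cv2.TM_CCOEFF_NORMED);_,m,_,l=cv2.minMaxLoc(r)
    du,dv=l[0]/8-4,l[1]/8-4
    x=ray("side",0,0,0);P=np.array([553,461,60.]);a=proj("side",P);b=proj("side",P-[0,0,10])
    print("shift",du,dv,"score",round(m,3),"drop mm",dv/(b[1]-a[1])*10, "rad",dv/(b[1]-a[1])*10/3.5)
if len(sys.argv)>1: p=np.load(sys.argv[1])["p"]
else: p,d=arm.read_camera("side")
drop(p)
E
python3 drop.py side3.npz
python3 -m jog '[[-0.6,-0.6,0,0,0,0,0.3],[-1,-1.4,0,0,0,0,0.3],[-1.25,-2.3,0,0,0,0,0.3],[-1.25,-3.2,0,0,0,0,0.3],[-1,-4.1,0,0,0,0,0.3],[-0.6,-4.8,0,0,0,0,0.3],[-0.6,-4.8,0,0,0,0,0.3],[-0.6,-4.8,0,0,0,0,0.3]]'; python3 q.py; python3 drop.py
```

```text
shift 0.25 2.25 score 0.899 drop mm 6.997505715758611 rad 1.9992873473596031
t: 7.05
tcp_pos: [489.7, 402.3, 152.4]
eef_rot: [0.979, 0.205, -0.0, 0.001]
force: [0.4, -2.3, -1.1]
grip_width: 0.35
gripper_force: 1.0
radius 110.2 lever 0.709 [ 0.4 -2.3 -1.1]
-0.72 [0.56 4.78 0.02]
-0.5 [0.03 4.17 0.02]
-0.25 [-0.39  3.36  0.02]
0 [-0.61  2.47  0.02]
0.25 [-0.59  1.56  0.02]
0.5 [-0.36  0.68  0.01]
0.72 [ 0.03 -0.03  0.01]
shift 0.375 3.375 score 0.801 drop mm 10.496258573637915 rad 2.9989310210394042
```

```bash
python3 -m jog '[[-0.35,0.7,0,0,0,0,0.3],[-0.6,1.5,0,0,0,0,0.3],[-0.6,2.4,0,0,0,0,0.3],[-0.4,3.3,0,0,0,0,0.3],[0,4.1,0,0,0,0,0.3],[0.6,4.8,0,0,0,0,0.3],[0.6,4.8,0,0,0,0,0.3],[0.6,4.8,0,0,0,0,0.3]]'; 
python3 -m jog '[[-0.3,-0.3,0,0,0,0,0.3],[-0.6,-0.6,0,0,0,0,0.3],[-0.8,-1,0,0,0,0,0.3],[-1,-1.4,0,0,0,0,0.3],[-1.1,-1.7,0,0,0,0,0.3],[-1.2,-2,0,0,0,0,0.3],[-1.2,-2,0,0,0,0,0.3]]'; python3 q.py; python3 drop.py
```

```text
t: 7.77
tcp_pos: [565.3, 278.3, 153.0]
eef_rot: [0.979, 0.204, 0.001, -0.001]
force: [-0.2, 0.7, -0.1]
grip_width: 0.351
gripper_force: 0.0
t: 8.35
tcp_pos: [504.3, 317.3, 152.4]
eef_rot: [0.979, 0.205, -0.003, 0.002]
force: [-0.9, -5.4, -0.9]
grip_width: 0.347
gripper_force: 2.0
radius 113.9 lever -0.081 [-0.9 -5.4 -0.9]
-0.72 [1.25 1.98 0.01]
-0.5 [0.72 1.38 0.01]
-0.25 [0.3  0.57 0.01]
0 [ 0.08 -0.32  0.01]
0.25 [ 0.1  -1.23  0.01]
0.5 [ 0.34 -2.11  0.01]
0.72 [ 0.72 -2.82  0.  ]
shift 0.375 3.75 score 0.726 drop mm 11.662509526264351 rad 3.3321455789326717
```

```bash
python3 -m jog '[[0.1,-0.3,0,0,0,0,0.3],[0.1,-0.6,0,0,0,0,0.3],[0.1,-0.6,0,0,0,0,0.3]]'; python3 -m jog '[[0,-0.3,0,0,0,0,0.3],[0,-0.6,0,0,0,0,0.3],[0,-0.6,0,0,0,0,0.3]]'; python3 q.py; python3 drop.py
```

```text
t: 8.65
tcp_pos: [501.2, 335.4, 152.4]
eef_rot: [0.979, 0.205, -0.002, 0.001]
force: [-0.9, -6.1, 0.3]
grip_width: 0.35
gripper_force: 2.7
t: 8.9
tcp_pos: [495.0, 346.5, 152.2]
eef_rot: [0.979, 0.203, -0.003, 0.005]
force: [0.1, -14.5, 5.4]
grip_width: 0.349
gripper_force: 7.0
radius 109.0 lever 0.192 [  0.1 -14.5   5.4]
-0.72 [1.16 3.   0.03]
-0.5 [0.62 2.39 0.02]
-0.25 [0.19 1.59 0.02]
0 [-0.02  0.7   0.01]
0.25 [-0.01 -0.21  0.  ]
0.5 [ 0.22 -1.1  -0.01]
0.72 [ 0.61 -1.81 -0.02]
shift 0.375 3.875 score 0.711 drop mm 12.051259843806497 rad 3.4432170982304275
```

```bash
python3 -m jog '[[0,0,0,0,0,0,0.3],[0,0,0,0,0,0,0.3]]'; python3 -m jog '[[0,-0.1,0,0,0,0,0.3],[0,-0.1,0,0,0,0,0.3],[0,-0.1,0,0,0,0,0.3]]'; python3 q.py|head -1;python3 - <<'E'
from h import *
p,d=arm.read_camera("side");s=np.load("side0.npz");np.savez("side4.npz",p=p,d=d)
f=lambda p:cv2.resize(p[225:285,160:240],None,fx=5,fy=5,interpolation=2)
cv2.imwrite("pics/s4.png",np.hstack([f(s["p"]),f(p)])[:,:,::-1])
E
```

```text
t: 9.12
tcp_pos: [495.9, 344.8, 152.2]
eef_rot: [0.979, 0.202, -0.003, 0.006]
force: [-0.6, -14.2, 4.3]
grip_width: 0.35
gripper_force: 6.2
t: 9.37
tcp_pos: [494.9, 346.8, 152.1]
eef_rot: [0.979, 0.202, -0.003, 0.006]
force: [-0.8, -14.8, 4.4]
grip_width: 0.35
gripper_force: 6.9
radius 108.9 lever 0.194 [ -0.8 -14.8   4.4]
```

View pics/s4.png

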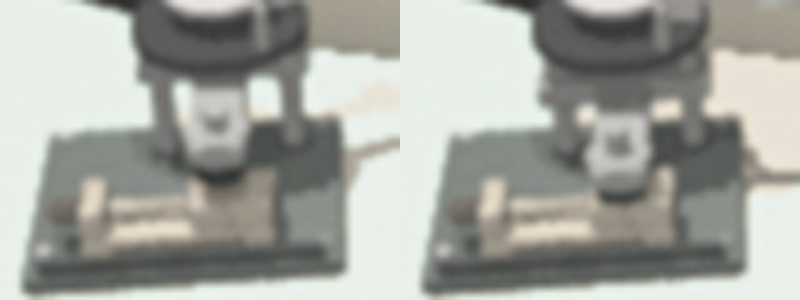

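The arm is down on the vice and the black pad rim under it (crop 625,195) is thinner than before, so the pad is pressed in. I'll push a little more to see whether this is the bolt's stop.

```bash
python3 -m jog '[[0,-0.1,0,0,0,0,0.3],[0,-0.2,0,0,0,0,0.3],[0,-0.2,0,0,0,0,0.3],[0,-0.2,0,0,0,0,0.3]]'; python3 -m jog '[[0,-0.1,0,0,0,0,0.3],[0,-0.2,0,0,0,0,0.3],[0,-0.2,0,0,0,0,0.3],[0,-0.2,0,0,0,0,0.3]]'; python3 q.py|head -1;python3 drop.py
python3 - <<'E'
from h import *
for f in("side0","side3","side4"):
    p=np.load(f+".npz")["p"];print(f,p[250:272,201:206].mean((1,2)).astype(int))
E
```

```text
t: 9.75
tcp_pos: [493.1, 357.4, 152.7]
eef_rot: [0.979, 0.203, -0.0, 0.002]
force: [-0.0, -0.2, 0.1]
grip_width: 0.348
gripper_force: 1.0
t: 10.08
tcp_pos: [490.7, 364.9, 152.8]
eef_rot: [0.979, 0.204, 0.0, 0.001]
force: [2.1, -7.7, 1.2]
grip_width: 0.348
gripper_force: 3.3
radius 108.6 lever 0.366 [ 2.1 -7.7  1.2]
shift 0.375 3.875 score 0.71 drop mm 12.051259843806497 rad 3.4432170982304275
side0 [140 161 185 184 157 135 128 122 100  70  54  64  89 109 120 133 142 145
 143 140 139 142]
side3 [179 152 134 148 177 191 179 153 134 128 118  92  62  53  74 111 136 143
 142 140 139 142]
side4 [192 174 149 135 131 141 168 188 184 158 135 128 120  93  69  88 124 139
 141 139 139 142]
```

```bash
python3 -m jog '[[0,-0.1,0,0,0,0,0.3],[0.05,-0.2,0,0,0,0,0.3],[0.1,-0.3,0,0,0,0,0.3],[0.1,-0.3,0,0,0,0,0.3]]'; python3 -m jog '[[0,-0.1,0,0,0,0,0.3],[0.05,-0.2,0,0,0,0,0.3],[0.1,-0.3,0,0,0,0,0.3],[0.1,-0.3,0,0,0,0,0.3]]'; python3 q.py
cat > prof.py <<'E'
from h import *
import sys
from scipy.interpolate import CubicSpline
def f(p):
    r=p[245:272,201:206].mean((1,2));x=np.arange(245,272);c=CubicSpline(x,r);t=np.arange(250,268,.02);y=c(t)
    pk=t[np.argmax(np.where(t<259.5,y,0))];dk=t[np.argmin(y)];print("peak",pk.round(2),"dark",dk.round(2),"diff",(dk-pk).round(2))
for n in("side0","side3","side4"):f(np.load(n+".npz")["p"])
f(arm.read_camera("side")[0])
E
python3 prof.py
```

```text
t: 10.47
tcp_pos: [489.1, 371.6, 152.6]
eef_rot: [0.979, 0.203, -0.002, 0.004]
force: [-0.2, -11.7, 5.2]
grip_width: 0.353
gripper_force: 5.6
t: 10.8
tcp_pos: [488.0, 378.0, 152.4]
eef_rot: [0.979, 0.203, -0.003, 0.006]
force: [-1.2, -17.0, 9.4]
grip_width: 0.35
gripper_force: 7.5
radius 110.1 lever 0.487 [ -1.2 -17.    9.4]
-0.72 [0.96 4.05 0.05]
-0.5 [0.43 3.45 0.05]
-0.25 [-0.    2.64  0.04]
0 [-0.22  1.75  0.03]
0.25 [-0.21  0.84  0.02]
0.5 [ 0.02 -0.04  0.01]
0.72 [ 0.4  -0.75  0.  ]
peak 252.48 dark 260.1 diff 7.62
peak 255.02 dark 262.8 diff 7.78
peak 250.0 dark 264.08 diff 14.08
peak 250.0 dark 264.08 diff 14.08
```

```bash
python3 - <<'E'
from h import *
p,d=arm.read_camera("side");np.savez("side5.npz",p=p,d=d)
cv2.imwrite("pics/s5.png",cv2.resize(p[175:285,150:280],None,fx=5,fy=5,interpolation=2)[:,:,::-1])
E
```

```text
(no output)
```

View pics/s5.png

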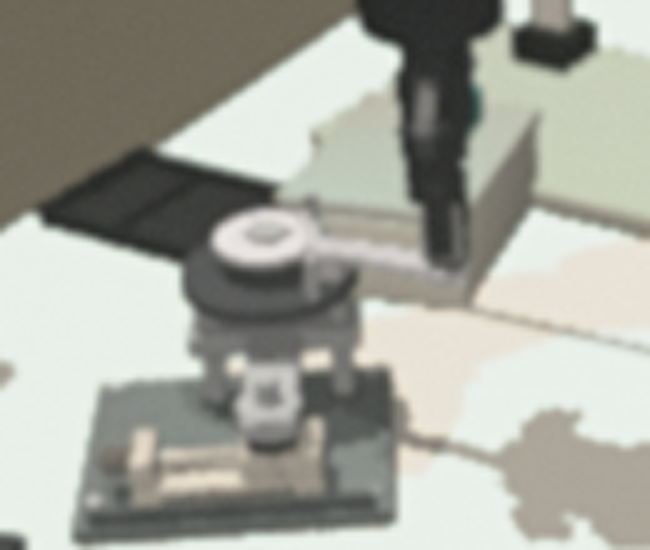

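The lever end is at crop (455,270), between the fingers, and the pad is almost fully inside the arm. I'll compare the lever end with its projected positions to see whether the lever really moved with the cage.

```bash
python3 - <<'E'
from h import *
C=np.array([598,382])
for q in(0,.2,.35,.45,.55):
    a=np.radians(210)-q;u,v=proj("side",[*(C+114*np.array([np.cos(a),np.sin(a)])),120]);print(q,round((u-150)*5),round((v-175)*5))
u,v=proj("side",[598,382,120]);print((u-150)*5,(v-175)*5)
for f in("side3","side4","side5"):
    p=np.load(f+".npz")["p"];print(f,p[252:270,200:206].mean((1,2)).astype(int))
E
```

```text
0 472 219
0.2 470 238
0.35 462 253
0.45 454 262
0.55 444 272
265.37241062867633 229.12851363997845
side3 [142 154 180 192 180 155 135 128 118  91  63  58  83 119 141 145 143 140]
side4 [154 142 139 148 172 190 185 160 138 129 120  93  72  93 128 141 142 139]
side5 [155 142 139 149 172 190 185 161 138 128 119  93  72  93 127 141 141 139]
```

The lever did follow the cage, to about 0.48. The arm image has not changed since lever 0.19, where the force rose to 15 N instead of the usual 3 to 5. So the bolt is at its end stop. The total arm drop is about 15 mm, or 4.25 rad, which puts the bolt at about 5.25 with the pad pressed in about 4.5 mm. Unload, open and retreat upward.

```bash
python3 -m jog '[[0,0.15,0,0,0,0,0.3],[0,0.27,0,0,0,0,0.3],[0,0.27,0,0,0,0,0],[0,0.27,0,0,0,0,-0.3],[0,0.27,0,0,0,0,-0.3],[0,0.27,0,0,0,0,-0.3]]'; python3 -m jog '[[0,0,-0.5,0,0,0,-0.3],[0,0,-1.2,0,0,0,-0.3],[0,0,-2.2,0,0,0,-0.3],[0,0,-3.3,0,0,0,-0.3],[0,0,-4,0,0,0,-0.3],[0,0,-4,0,0,0,-0.3],[0,0,-4,0,0,0,-0.3]]'; python3 - <<'E'
from h import *
p,d=arm.read_camera("side");s=np.load("side0.npz")["p"]
print(p[252:270,200:206].mean((1,2)).astype(int))
f=lambda p:cv2.resize(p[175:285,150:280],(400,338),interpolation=2)
cv2.imwrite("pics/s6.png",np.hstack([f(s),f(p)])[:,:,::-1])
E
```

```text
t: 11.4
tcp_pos: [490.8, 376.6, 152.0]
eef_rot: [0.979, 0.204, -0.001, 0.001]
force: [-0.1, -6.5, -2.8]
grip_width: 0.653
gripper_force: 2.7
t: 11.98
tcp_pos: [491.8, 380.9, 274.9]
eef_rot: [0.979, 0.205, 0.002, -0.002]
force: [-0.3, -0.6, -0.7]
grip_width: 0.652
gripper_force: 0.0
[154 143 140 149 172 190 185 161 138 128 119  92  72  94 127 141 141 140]
```

View pics/s6.png

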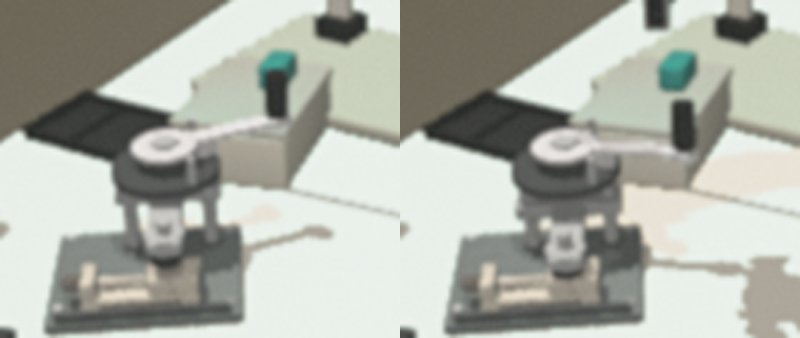

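The lever is free at crop (683,155), the vice hasn't moved and the arm is down. There is plenty of time left, so I'll do one more swing to be sure the bolt is really at its stop and not stuck short of it.

```bash
python3 - <<'E'
from h import *
p,d=arm.read_camera("side");Q=pts("side",d)
m=(p.max(2)<70)&(np.hypot(Q[...,0]-493,Q[...,1]-365)<40)&(Q[...,2]>125)&(Q[...,2]<172)
v,u=np.nonzero(m);print(m.sum(),u.mean(),v.mean());g=ray("side",u.mean(),v.mean(),146)
w=Q[m].mean(0);print(g,w)
w=(w[:2]+[3.5,-9]);a=np.radians(210)-(np.arctan2(w[1]-382,w[0]-598)%(2*np.pi));print("lever",a,w,to([*w,152]))
print(arm.sense()["tcp_pos"])
E
```

```text
85 241.61176470588236 215.8
[489.82490234 356.81825994 146.        ] [489.11115644 358.06320538 146.68143174]
lever 0.2206898670628883 [492.61115644 349.06320538] [-0.34  0.94  4.01]
[490.83726263 378.91282023 272.24596158]
```

```bash
python3 -m jog '[[-0.3,0.9,0,0,0,0,-0.4],[-0.3,0.9,0,0,0,0,-0.4],[-0.3,0.9,1.2,0,0,0,-0.4],[-0.3,0.9,2.4,0,0,0,-0.4],[-0.3,0.9,3.2,0,0,0,-0.4],[-0.3,0.9,4,0,0,0,-0.4],[-0.3,0.9,4,0,0,0,-0.4],[-0.3,0.9,4,0,0,0,-0.4]]'; python3 -m jog '[[0,0,0,0,0,0,0.9],[0,0,0,0,0,0,0.9],[0,0,0,0,0,0,0.9],[0,0,0,0,0,0,0.9],[0,0,0,0,0,0,0.9],[0,0,0,0,0,0,0.9]]' 20;python3 -m jog '[[0,0,0,0,0,0,0.3],[0,0,0,0,0,0,0.3],[0,0,0,0,0,0,0.3]]'; python3 q.py
```

```text
t: 12.75
tcp_pos: [493.2, 348.7, 151.1]
eef_rot: [0.979, 0.204, -0.002, 0.001]
force: [1.0, 0.4, -0.4]
grip_width: 0.695
gripper_force: 0.0
t: 13.25
tcp_pos: [495.1, 350.0, 154.4]
eef_rot: [0.979, 0.204, 0.001, -0.001]
force: [-0.1, -0.8, 6.0]
grip_width: 0.271
gripper_force: 21.1
t: 13.5
tcp_pos: [494.2, 349.1, 152.8]
eef_rot: [0.979, 0.204, -0.0, 0.0]
force: [-1.0, 0.4, -0.2]
grip_width: 0.351
gripper_force: 0.0
radius 108.9 lever 0.217 [-1.   0.4 -0.2]
-0.72 [1.14 3.09 0.03]
-0.5 [0.61 2.49 0.03]
-0.25 [0.18 1.68 0.03]
0 [-0.03  0.79  0.03]
0.25 [-0.02 -0.12  0.03]
0.5 [ 0.21 -1.01  0.03]
0.72 [ 0.6  -1.71  0.03]
```

Now back to the negative stop, then forward in small stages while watching the force.

```bash
python3 -m jog '[[0,0.8,0,0,0,0,0.3],[0.2,1.7,0,0,0,0,0.3],[0.6,2.5,0,0,0,0,0.3],[1.1,3.1,0,0,0,0,0.3],[1.1,3.1,0,0,0,0,0.3],[1.1,3.1,0,0,0,0,0.3]]'; python3 q.py | head -1; python3 -m jog '[[-0.25,-0.3,0,0,0,0,0.3],[-0.25,-0.3,0,0,0,0,0.3]]'; python3 -m jog '[[-0.25,-0.3,0,0,0,0,0.3],[-0.25,-0.3,0,0,0,0,0.3]]'; python3 -m jog '[[-0.2,-0.3,0,0,0,0,0.3],[-0.2,-0.3,0,0,0,0,0.3]]'; python3 -m jog '[[-0.2,-0.3,0,0,0,0,0.3],[-0.2,-0.3,0,0,0,0,0.3]]'; python3 q.py
```

```text
t: 14.0
tcp_pos: [561.9, 276.9, 152.3]
eef_rot: [0.979, 0.203, -0.0, -0.0]
force: [0.1, -0.2, 0.7]
grip_width: 0.351
gripper_force: 0.0
radius 111.1 lever -0.716 [ 0.1 -0.2  0.7]
t: 14.17
tcp_pos: [548.1, 282.9, 152.3]
eef_rot: [0.979, 0.205, -0.002, 0.0]
force: [-1.1, -2.1, -0.6]
grip_width: 0.351
gripper_force: 0.9
t: 14.33
tcp_pos: [537.4, 288.1, 152.5]
eef_rot: [0.979, 0.205, -0.002, 0.001]
force: [-0.9, -4.0, -0.4]
grip_width: 0.351
gripper_force: 1.8
t: 14.5
tcp_pos: [530.7, 291.7, 152.6]
eef_rot: [0.979, 0.204, -0.001, 0.002]
force: [3.8, -7.4, -2.3]
grip_width: 0.353
gripper_force: 4.0
t: 14.67
tcp_pos: [523.8, 295.9, 152.7]
eef_rot: [0.979, 0.203, 0.001, 0.003]
force: [7.2, -10.2, -4.2]
grip_width: 0.35
gripper_force: 6.0
radius 113.7 lever -0.336 [  7.2 -10.2  -4.2]
-0.72 [0.95 1.07 0.03]
-0.5 [0.41 0.46 0.03]
-0.25 [-0.02 -0.34  0.02]
0 [-0.23 -1.23  0.01]
0.25 [-0.22 -2.15  0.01]
0.5 [ 0.01 -3.03  0.  ]
0.72 [ 0.4  -3.74 -0.  ]
```

The force ramps up within the first tooth after the reversal, reaching 12 N. That confirms the bolt is at its solid stop. Release and retreat.

```bash
python3 -m jog '[[0.2,0.2,0,0,0,0,0.3],[0.4,0.4,0,0,0,0,0.3],[0.4,0.4,0,0,0,0,0.3],[0.4,0.4,0,0,0,0,-0.3],[0.4,0.4,0,0,0,0,-0.3],[0.4,0.4,0,0,0,0,-0.3],[0.4,0.4,0,0,0,0,-0.3]]'; python3 -m jog '[[0,0,-0.5,0,0,0,-0.3],[0,0,-1.2,0,0,0,-0.3],[0,0,-2.2,0,0,0,-0.3],[0,0,-3.3,0,0,0,-0.3],[0,0,-4,0,0,0,-0.3],[0,0,-4,0,0,0,-0.3],[0,0,-4,0,0,0,-0.3]]'; python3 - <<'E'
from h import *
p,d=arm.read_camera("side")
print(p[252:270,200:206].mean((1,2)).astype(int))
s=np.load("side0.npz")["p"]
f=lambda p:cv2.resize(p[175:285,150:280],(400,338),interpolation=2)
cv2.imwrite("pics/s7.png",np.hstack([f(s),f(p)])[:,:,::-1])
E
```

```text
t: 15.25
tcp_pos: [538.0, 294.8, 153.1]
eef_rot: [0.979, 0.205, 0.0, -0.001]
force: [-0.0, 0.1, 0.4]
grip_width: 0.648
gripper_force: 0.0
t: 15.83
tcp_pos: [538.8, 294.3, 274.3]
eef_rot: [0.979, 0.204, 0.002, -0.001]
force: [0.3, 0.3, -0.6]
grip_width: 0.655
gripper_force: 0.0
[155 143 140 149 172 190 185 161 138 129 119  93  72  94 128 141 142 140]
```

View pics/s7.png

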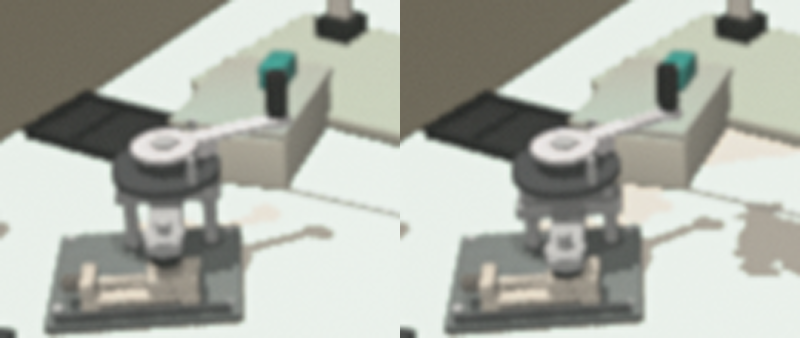

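The lever is free at crop (667,90), the pad is pressed down on the vice at (565,265), the vice is where it was, and the gripper is clear. Handing in.

```bash
python3 -c "
from rig import arm
print(arm.job_done())"
```

```text
the job is handed in; nothing more can be done
None
```

I worked the bolt down to its end stop, so by my estimate the pad is pressed in about 4.5 mm (2.5 mm was asked). The vice looks unmoved, the lever is released and the gripper is clear; I handed the job in at about 16 s.

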